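# Check a hardness probe on its reference block

### The arm

A 6-joint arm with a two-finger parallel gripper is mounted at the origin on the work surface; the furniture and walls round the work are solid. World frame = base frame: x ahead of the robot, y to its left, z up, the work surface at z = 0. Lengths are in m, angles in rad, forces in N, time in s.
With the tool pointing down it reaches from about 0.325 to 0.775 m from the base axis. Payload 9.3 kg.
Tool frame: the origin (TCP) lies on the front face of the gripper's body, between the roots of the fingers; the fingertips stand tips_ahead ahead of it and the grasp point (between the pads) lies 54 mm ahead of it (tips_ahead is the distance from the TCP to the fingertips, in m); z points along the fingers, y is the line along which they close (so a half turn about z gives the same grasp; the last joint's range is limited). The gripper opens to 85 mm and grips with 20 to 120 N. Pads are 22 mm wide; open, the fingers measure 114 mm over their backs; the gripper's body (76 mm by 85 mm) begins 54 mm behind the grasp point. The pads swing forward as they close: fully open they stand 13 mm farther back than shut.
Start: joints at [-1.283, 0.259, 0.021, 1.334, 0, 1.418], TCP at [0.235, -0.497, 0.304] pointing down, gripper open.
Joint ranges: [-3.04, 3.04], [-0.91, 1.82], [-1.04, 1.36], [-1.92, 1.95], [-1.52, 1.45], [-3.14, 3.14]. Speed limits (rad/s): [2.22, 2.22, 2.79, 3.14, 3.14, 3.14].

### API

Orientations are given as a 3x3 rotation matrix whose columns are the frame's x, y, z axes.
In Python, from bench import state, capture, get_calibration, sign_off, tips_ahead gives the robot as it stands.
- The arm moves only by the tool jog_arm, never from a script. Its argument "deltas" is a list that holds one entry, the list of rows, each a list of 6 numbers: the shift along the tool's x, y, z in mm, then the turn, a rotation vector about the tool's x, y, z in rad. In form: [[[tx, ty, tz, ax, ay, az], ...]]. A call has 1 to 5 rows; each row is the pose to reach, as a shift and turn from the pose commanded when the call began, along the tool's axes at that moment; what a row does not reach only later rows make up. A row lasts 1/12 s, in which the tool goes at most 41.7 mm and 7.16 degrees, less where a joint would pass 70% of its speed; a pose out of reach is approached as far as the arm can. A call with a gripper value outside its range is refused whole. "claw" is the closure in counts, from 0 (fully open) to 255 (shut), set as the call begins (left out, the last holds). The fingers move at their own pace and stop on an object; the grip force is fixed at half the most. Time passes only in rows, so rows that repeat a pose let the fingers close. It gives the time, the measured TCP pose, the force, the opening and the grip force at its end, in the units of the state.
- state(): the state, without advancing time (a new reading comes with each control period).
- capture(name): name is "side" or "top"; returns the picture (420x560x3 uint8, blue, green, red); there is no depth.
- get_calibration(name): a dict with "vertical_fov" (degrees; the focal length in pixels is half the picture's height over the tangent of half this angle, whatever the lens; pixels are square), "cx", "cy" (the principal point, pixels), "k1" (the pictures are not rectified: a ray, as slopes to the right and down, at radius r is drawn at 1 + k1 r^2 times it, then the intrinsics apply), "R" (3x3) and "t" (3): a world point X has camera coordinates R X + t. Camera axes: x right, y down, z forward; pixel columns grow to the right and rows downward; lengths in m; the calibration is good to about 2 mm. A picture is of the moment at which its call begins. get_calibration takes no time and is no camera call.
- sign_off(): hands the job in; it is judged then, once.
The state is a dict: "clock": time; "joint_pos": joint angles; "joint_velocities": joint speeds; "effort": joint torques, N m; "position": TCP position; "tcp_rot": TCP orientation; "force": force on the tool from outside, world axes, zero at the start; "moment": the same for the moment, N m; "finger_gap": finger opening in m; "gripper_force": force on a finger pad.
Only numpy, scipy, OpenCV 4.12 (cv2) and the standard library are available. Lean on these libraries where they do the work, as an engineer would, in place of code of your own. Each camera call takes 0.05 s, during which the arm holds its last target. There are 200 camera calls.

### The job

First set the round metal test block down gently on the steel anvil plate, midway between the two brass posts, with its red spot still facing up, and let go of it. Then take the blue probe out of its leaning rest and hold it upright with its nose on the red spot, pressing lightly straight down so that the spring nose is pushed about halfway in (neither barely touching nor bottomed). Finish while still holding the probe pressed there like that; leave the other things where they are.

Things in the scene. Friction and masses are not known exactly. Their poses are not given: they have to be found in the camera images.
- test_block: loose round bright metal disc, 48 mm diameter, 22 mm thick, about 0.3 kg, lying flat on the worktop with a red spot on its top face; origin at the centre of its underside, z up through the spotted face
- block_spot (a point): centre of the red spot (16 mm diameter, tiny white dot in its middle) on the test block's top face, 12 mm from the block's axis along the block's own x
- anvil: fixed steel plate lying on the worktop, 110 (its x) x 200 (its y) x 12 mm; two brass posts stand on it. Origin at the centre of its underside, halfway between the posts; z up. Its top is 12 mm above the worktop
- post_left (a point): centre of the top of the brass post at the plate's +y end (post 16 mm diameter, 28 mm tall above the plate; the two posts are 160 mm apart)
- post_right (a point): centre of the top of the brass post at the plate's -y end
- probe: loose hand probe, 0.17 kg, leaning in its rest, collar on the tube rim. z runs up its axis, origin on the axis under the dark collar. Collar 34 mm dia, z 0 to 6 mm; square blue handle 24x24 mm, flats facing its x and y, z 6 to 76 (grip here); cap to 82. Below: barrel 18.4 mm dia to z -36, orange nose 8 mm dia to tip at z -50. Draw it out 60 mm along its axis to clear the rest
- probe_tip (a point): round tip of the probe's spring nose, on its axis, 50 mm below the origin when the nose is fully out
- probe_nose (a joint): how far the spring nose is pushed into the probe, m: 0 fully out, 0.010 bottomed. The spring starts to yield at 2 N and takes 5 N per further 10 mm (4.5 N at halfway)
- probe_stand: fixed probe rest: grey foot 95 x 75 x 12 mm with a black tube (31 mm outer, 21 mm inner diameter) that leans by 20 degrees towards its own -x; the rim's centre lies 66 mm above the worktop. Origin at the centre of the foot's underside, z up
- ring_gauge: steel ring gauge, 54 mm across, 18 mm high, with a hole; stays where it is. Origin at the centre of its underside
- adaptor_1: brass hose adaptor standing up, 27x31x40 mm; stays where it is. Origin at the centre of its underside
- gauge_1: round dial pressure gauge lying on its back, 121x87x40 mm; stays where it is. Origin at the centre of its underside
- oil_bottle: white oil bottle with a red spout, 46 mm across, 119 mm high; stays where it is. Origin at the centre of its underside
- weight_1_2: small steel calibration weight with a knob top, 27 mm across, 62 mm high; stays where it is. Origin at the centre of its underside
- white_puck: white plastic dish, 103 mm across, 25 mm high; stays where it is. Origin at the centre of its underside
Not all that is in view belongs to the job. There is more than one size of the probe; the one meant has the size given above.

How it is judged:
On the way, in this order (a step that is already met when the one before it is completed fails the run):
1. the test block lies flat on the anvil plate midway between the posts (within 12 mm), released and still (horizontal distance between test_block and anvil below 0.012 m and height (world z) of test_block between 0.009 and 0.015 m and angle between test_block's own z axis and vertical below 0.08 rad and contact force between the fingers and test_block below 0.1 N and linear speed of test_block below 0.02 m/s and distance of probe from where it was at the start of the episode below 0.03 m), for 0.2 s.
2. the probe is drawn out of its rest, in the gripper (distance of probe from where it was at the start of the episode above 0.05 m and contact force between the fingers and probe above 0.5 N), for 0.2 s.
At the end, for the whole second after the job is handed in: Block flat on the plate within 12 mm of midway between the posts, not touched by the fingers; probe still and held in the fingers, within 8 degrees of upright, tip within 8 mm of the spot's centre, nose pushed in 2 to 8 mm of its 10, pressing with 1.5 to 12 N (horizontal distance between test_block and anvil below 0.012 m and height (world z) of test_block between 0.009 and 0.015 m and angle between test_block's own z axis and vertical below 0.08 rad and contact force between the fingers and test_block below 0.1 N and horizontal distance between probe_tip and block_spot below 0.008 m and angle between probe's own z axis and vertical below 0.14 rad and value of joint probe_nose between 0.002 and 0.008 m and contact force between probe and test_block between 1.5 and 12 N and contact force between the fingers and probe above 0.5 N and linear speed of probe below 0.02 m/s); the arm keeps its last pose, push and grip.
It fails at once if the probe is rammed onto the block (over 25 N) (contact force between probe and test_block above 25 N).
It fails at once if the test block is dropped from more than about 2 cm (linear speed of test_block above 0.6 m/s and contact force between the fingers and test_block below 0.1 N).
It fails at once if another thing is shoved by more than 3 cm (distance of any of ring_gauge, adaptor_1, gauge_1, oil_bottle, weight_1_2, white_puck from where it was at the start of the episode above 0.03 m).
It also fails if it takes over 61 s, if anything falls off the work surface, if the arm or the gripper's body presses on something with over 40 N, if the wrist force passes 120 N, or if a joint passes its speed limit or range.

## Working session

There is one attempt and no reset: what is moved stays moved. The work goes in short steps, Python scripts to look and compute and a tool call to move; the robot and the scene stay as the last step left them, time stands still between calls to the robot, and variables do not carry over. Pictures are saved under pics/ and viewed, at most 10 in all, crops included, and the job is handed in when it is done.

Besides the shell and the picture viewer there is one more tool, called in YAML: its name, and indented under it one key for each argument. jog_arm: Moves the arm, as the interface text tells. Its arguments: {"type":"object","properties":{"deltas":{"type":"array"},"claw":{"type":"number"}},"required":["deltas"]}

```bash
ls; mkdir -p pics; python3 - <<'E'
from bench import *
import cv2
for n in ("side","top"):
    cv2.imwrite(f"pics/{n}0.png",capture(n)); c=get_calibration(n); print(n,c)
s=state();print(s,tips_ahead)
E
```

```text
pics
side {'vertical_fov': 50.84110789836522, 'cx': 275.6214509902487, 'cy': 208.7366740547158, 'k1': -0.10545314151561724, 'R': array([[ 0.99885809, -0.04745065,  0.00556294],
       [-0.01479152, -0.41786438, -0.908389  ],
       [ 0.0454282 ,  0.90726942, -0.41808908]]), 't': array([-0.52518475,  0.08552667,  0.96680533])}
top {'vertical_fov': 42.13319316922496, 'cx': 284.8723112275836, 'cy': 212.1267905111677, 'k1': -0.05148017842355195, 'R': array([[ 0.05000084, -0.99872565,  0.00685529],
       [-0.97835681, -0.05035871, -0.20070362],
       [ 0.20079308,  0.00332843, -0.97962802]]), 't': array([0.01535632, 0.5144944 , 1.48707007])}
{'clock': 0.1, 'joint_pos': array([-1.28260739e+00,  2.59134438e-01,  2.08399917e-02,  1.33370478e+00,
       -2.82216845e-06,  1.41819175e+00]), 'joint_velocities': array([-4.00606602e-05, -1.71561009e-03,  9.77916278e-04,  7.68849885e-04,
        1.77517383e-04,  5.13426852e-04]), 'effort': array([ 5.12988496e-03, -5.56694555e+01,  3.45068622e+01,  1.16170401e-02,
       -1.90147703e-04,  5.43407538e-06]), 'position': array([ 0.23460664, -0.49726958,  0.30332828]), 'tcp_rot': array([[ 9.04413421e-01,  4.26657059e-01, -3.44589561e-04],
       [ 4.26657160e-01, -9.04412704e-01,  1.15249042e-03],
       [ 1.80066995e-04, -1.18934940e-03, -9.99999277e-01]]), 'force': array([ 0.27224828, -0.62578596,  0.42440068]), 'moment': array([-0.01754747,  0.00673158,  0.01288456]), 'gripper_force': 0.0, 'finger_gap': 0.08539827054420442} 0.0726
```

View pics/side0.png

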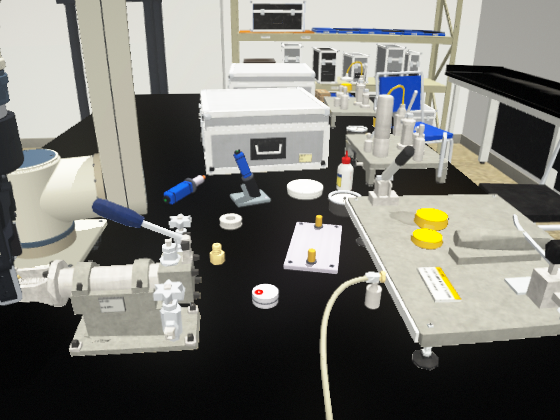

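View pics/top0.png

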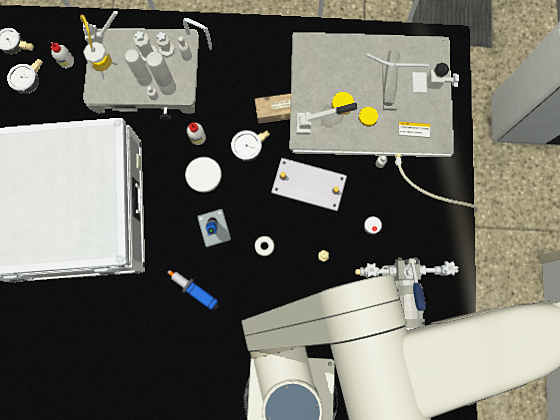

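The candidates for the block are the red-spotted disc (side 265,296 / top 373,225), the ring gauge (231,221 / 264,245), the white puck (305,188 / 203,174) and the yellow caps. I choose the red-spotted disc.

For the probe they are the one leaning in the grey rest (243,165 / 211,228) and the larger one lying down (185,189 / 192,290). I choose the leaning one. Next I'll check both choices in close crops.

```bash
cat > h.py <<'E'
from bench import *
import numpy as np, cv2
def K(n):
    c=get_calibration(n); f=210/np.tan(np.radians(c['vertical_fov']/2))
    return c,np.array([[f,0,c['cx']],[0,f,c['cy']],[0,0,1.]]),np.array([c['k1'],0,0,0,0])
def proj(n,X):
    c,k,d=K(n); return cv2.projectPoints(np.atleast_2d(np.array(X,float)),cv2.Rodrigues(c['R'])[0],c['t'],k,d)[0][:,0]
def ray(n,p):
    c,k,d=K(n); u=cv2.undistortPoints(np.array([[p]],float),k,d)[0,0]
    return -c['R'].T@c['t'], c['R'].T@np.array([u[0],u[1],1])
def onz(n,p,z):
    o,v=ray(n,p); return o+v*(z-o[2])/v[2]
def tri(ps,pt):
    o1,v1=ray('side',ps);o2,v2=ray('top',pt)
    s=np.linalg.lstsq(np.c_[v1,-v2],o2-o1,rcond=None)[0]
    a,b=o1+s[0]*v1,o2+s[1]*v2
    return (a+b)/2,np.linalg.norm(a-b)
def crop(im,x,y,w,h,s):
    c=cv2.resize(im[y:y+h,x:x+w],None,fx=s,fy=s,interpolation=cv2.INTER_CUBIC)
    for i in range(0,w,10): cv2.line(c,(i*s,0),(i*s,8 if (x+i)%50 else 20),(0,255,0),1)
    for i in range(0,h,10): cv2.line(c,(0,i*s),(8 if (y+i)%50 else 20,i*s),(0,255,0),1)
    cv2.putText(c,f"{x},{y}",(22,20),0,.5,(0,255,255),1); return c
E
python3 - <<'E'
from h import *
S=cv2.imread('pics/side0.png');T=cv2.imread('pics/top0.png')
m=np.zeros((600,800,3),np.uint8)
def put(c,x,y): m[y:y+c.shape[0],x:x+c.shape[1]]=c
put(crop(S,240,280,50,40,6),0,0);put(crop(T,350,210,50,40,6),0,250)
put(crop(S,280,210,70,70,4),300,0);put(crop(T,265,150,90,70,4),300,300)
cv2.imwrite('pics/m1.png',m)
m[:]=0
put(crop(S,220,140,60,70,6),0,0);put(crop(T,185,200,60,60,6),400,0)
cv2.imwrite('pics/m2.png',m)
E
```

```text
(no output)
```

View pics/m1.png

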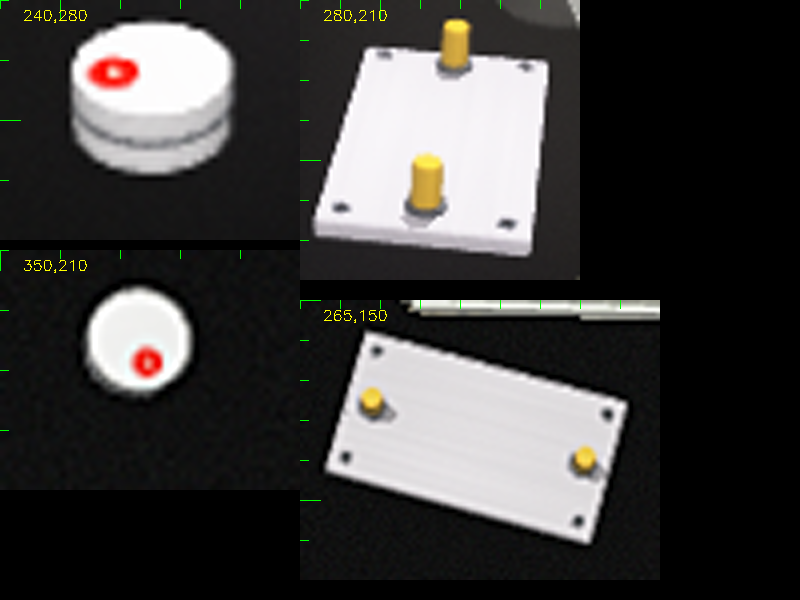

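View pics/m2.png

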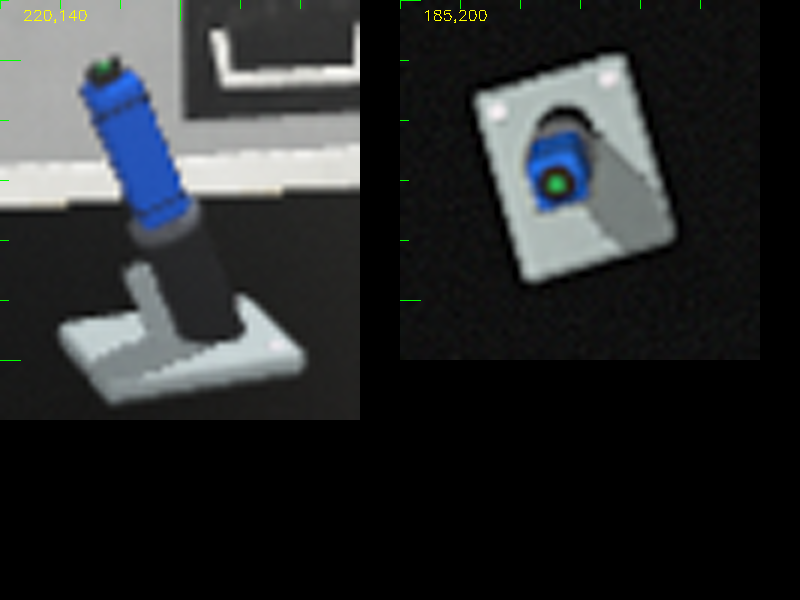

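The crops confirm both choices. The block's top face is at side (265,291) / top (373,224), with the spot at (258.5,291.7) / (374,228.4). The leaning probe's green-dotted cap is at (237,151) / (211,230).

```bash
python3 - <<'E'
from h import *
np.set_printoptions(precision=4,suppress=True)
def P(x,y,ox,oy,s,X0,Y0): return ((x-X0+.5)/s-.5+ox,(y-Y0+.5)/s-.5+oy)
bs=lambda x,y:P(x,y,240,280,6,0,0); bt=lambda x,y:P(x,y,350,210,6,0,250)
as_=lambda x,y:P(x,y,280,210,4,300,0); at=lambda x,y:P(x,y,265,150,4,300,300)
ps=lambda x,y:P(x,y,220,140,6,0,0); pt=lambda x,y:P(x,y,185,200,6,400,0)
b=tri(bs(153,67),bt(139,337));s=tri(bs(113,72),bt(147,362))
print('block',b,onz('top',bt(139,337),.022),'spot',s)
L=tri(as_(457,25),at(372,396));R=tri(as_(428,160),at(585,456));print('L',L,'R',R,'mid',(L[0]+R[0])/2,np.linalg.norm(L[0]-R[0]))
Lz=onz('top',at(372,396),.04);Rz=onz('top',at(585,456),.04);print((Lz+Rz)/2,np.linalg.norm(Lz-Rz))
y=Lz-Rz;print('anvil yaw y-axis',np.degrees(np.arctan2(y[1],y[0])))
c=np.array([onz('top',at(*q),.012) for q in [(367,331),(627,402),(590,544),(326,470)]]);print('plate ctr',c.mean(0))
cap=tri(ps(103,66),pt(556,183));print('cap',cap)
f=np.array([onz('top',pt(*q),.012) for q in [(474,95),(625,55),(676,238),(530,282)]]);print(f,f.mean(0),np.linalg.norm(np.diff(f,axis=0),axis=1))
d=f[3]-f[0]+f[2]-f[1];d/=np.linalg.norm(d);print('lean dir(-x)',d)
a=d*np.sin(np.radians(20));a[2]=np.cos(np.radians(20))
o=cap[0]-a*.082;print('axis',a,'origin by cap',o)
print('handle mid',o+a*.041)
for z in (0,.006,.041,.082): print(z,proj('side',o+a*z),proj('top',o+a*z))
E
```

```text
block (array([ 0.4969, -0.2124,  0.0223]), np.float64(0.0004111885849762398)) [ 0.4972 -0.2125  0.022 ] spot (array([ 0.4848, -0.2163,  0.0236]), np.float64(0.00018515816321420131))
L (array([0.6286, 0.0536, 0.0409]), np.float64(0.0005184673473726535)) R (array([ 0.5924, -0.1015,  0.0408]), np.float64(0.0012539698967355853)) mid [ 0.6105 -0.0239  0.0408] 0.1592371312633808
[ 0.6103 -0.024   0.04  ] 0.15940724337649018
anvil yaw y-axis 76.71688945530326
plate ctr [ 0.61   -0.0247  0.012 ]
cap (array([0.4357, 0.234 , 0.1448]), np.float64(0.00024590512710895843))
[[0.4985 0.2954 0.012 ]
 [0.5219 0.224  0.012 ]
 [0.4339 0.1931 0.012 ]
 [0.4092 0.2613 0.012 ]] [0.4659 0.2435 0.012 ] [0.0751 0.0932 0.0725]
lean dir(-x) [-0.9388 -0.3444  0.    ]
axis [-0.3211 -0.1178  0.9397] origin by cap [0.462  0.2436 0.0678]
handle mid [0.4489 0.2388 0.1063]
0 [[247.623  177.0754]] [[211.3598 225.2924]]
0.006 [[246.8551 175.1966]] [[211.3059 225.6288]]
0.041 [[242.2999 164.0492]] [[210.9831 227.645 ]]
0.082 [[236.7966 150.5735]] [[210.5853 230.13  ]]
```

```bash
cat >> h.py <<'E'
from scipy.spatial.transform import Rotation as Ro
np.set_printoptions(precision=4,suppress=True)
def down(deg,tilt=None):   # y (closing line) at given yaw, z down
    a=np.radians(deg); y=np.array([np.cos(a),np.sin(a),0]);z=np.array([0,0,-1.])
    return np.c_[np.cross(y,z),y,z]
def delta(p,R,p0=None,R0=None):
    s=state(); p0=s['position'] if p0 is None else p0; R0=s['tcp_rot'] if R0 is None else R0
    v=Ro.from_matrix(R0.T@R).as_rotvec()
    return np.round(R0.T@(np.array(p)-p0)*1000,1),np.round(v,4)
E
python3 - <<'E'
from h import *
print(delta([.497,-.2125,.17],down(-23.1)))
E
```

```text
(array([ 358.8, -145.4,  133.6]), array([-0.0011, -0.0006, -0.7268]))
```

jog_arm:
  deltas:
    - [[180, -73, 0, 0, 0, -0.36], [180, -73, 0, 0, 0, -0.36], [180, -73, 0, 0, 0, -0.36], [180, -73, 0, 0, 0, -0.36], [180, -73, 0, 0, 0, -0.36]]
  claw: 0

```text
clock: 0.52
position: [0.3677, -0.352, 0.3038]
tcp_rot: [[0.695, 0.719, 0.0], [0.719, -0.695, 0.001], [0.001, -0.001, -1.0]]
force: [-0.1, -0.9, -0.4]
finger_gap: 0.0856
gripper_force: 0.0
```

```bash
python3 - <<'E'
from h import *
print(state()['position'],delta([.497,-.2125,.17],down(-23.1)))
E
```

```text
[ 0.3677 -0.352   0.3038] (array([190. ,  -3.9, 133.9]), array([-0.0004, -0.0008, -0.3652]))
```

jog_arm:
  deltas:
    - [[190, -4, 134, 0, -0.001, -0.365], [190, -4, 134, 0, -0.001, -0.365], [190, -4, 134, 0, -0.001, -0.365], [190, -4, 134, 0, -0.001, -0.365], [190, -4, 134, 0, -0.001, -0.365]]

```text
clock: 0.93
position: [0.483, -0.2283, 0.1826]
tcp_rot: [[0.393, 0.919, -0.001], [0.919, -0.393, -0.001], [-0.001, -0.0, -1.0]]
force: [0.1, -0.4, 0.2]
finger_gap: 0.0854
gripper_force: 0.0
```

jog_arm:
  deltas:
    - [[0, 0, 0, 0, 0, 0]]

```text
clock: 1.02
position: [0.4834, -0.2251, 0.1793]
tcp_rot: [[0.39, 0.921, -0.005], [0.921, -0.39, 0.004], [0.002, -0.006, -1.0]]
force: [-1.2, 0.4, -0.6]
finger_gap: 0.0853
gripper_force: 0.0
```

```bash
python3 - <<'E'
from h import *
print(state()['position'],delta([.497,-.2125,.078],down(-23.1)))
cv2.imwrite('pics/a.png',np.hstack([crop(capture('side'),210,200,110,130,3),crop(capture('top'),320,170,110,110,3)[:330].copy() if 0 else cv2.copyMakeBorder(crop(capture('top'),320,170,110,110,3),0,60,0,0,0)]))
E
```

```text
[ 0.4834 -0.2251  0.1793] (array([ 16.7,   8.2, 101.2]), array([-0.0063, -0.0017,  0.0024]))
```

View pics/a.png

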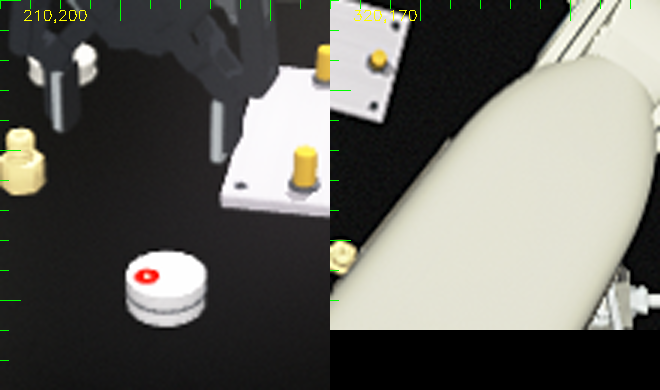

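The view shows the open fingers above and behind the block, straddling its line. The block is undisturbed, with its spot at about (258,292). I'm centring, then descending.

jog_arm:
  deltas:
    - [[16.7, 8.2, 60, -0.006, -0.002, 0.002], [16.7, 8.2, 60, -0.006, -0.002, 0.002], [16.7, 8.2, 60, -0.006, -0.002, 0.002], [16.7, 8.2, 60, -0.006, -0.002, 0.002]]

```text
clock: 1.45
position: [0.4958, -0.2185, 0.1241]
tcp_rot: [[0.396, 0.918, 0.003], [0.918, -0.396, -0.005], [-0.003, 0.005, -1.0]]
force: [0.2, -0.2, 0.3]
finger_gap: 0.0854
gripper_force: 0.0
```

```bash
python3 - <<'E'
from h import *
print(state()['position'],delta([.497,-.2125,.078],down(-23.1)))
E
```

```text
[ 0.4958 -0.2185  0.1241] (array([ 6.2, -1.5, 46.1]), array([ 0.0046,  0.0031, -0.0045]))
```

jog_arm:
  deltas:
    - [[6.2, -1.5, 20, 0.005, 0.003, -0.004], [6.2, -1.5, 46, 0.005, 0.003, -0.004], [6.2, -1.5, 46, 0.005, 0.003, -0.004], [6.2, -1.5, 46, 0.005, 0.003, -0.004]]

```text
clock: 1.78
position: [0.4974, -0.2127, 0.079]
tcp_rot: [[0.393, 0.919, 0.001], [0.919, -0.393, -0.0], [-0.0, 0.001, -1.0]]
force: [0.3, 0.2, 1.2]
finger_gap: 0.0856
gripper_force: 0.0
```

```bash
python3 - <<'E'
from h import *
print(state()['position'],delta([.497,-.2125,.078],down(-23.1)))
E
```

```text
[ 0.4974 -0.2127  0.079 ] (array([ 0. , -0.4,  1. ]), array([ 0.0008,  0.0002, -0.0008]))
```

jog_arm:
  deltas:
    - [[0, 0, 0, 0, 0, 0], [0, 0, 0, 0, 0, 0], [0, 0, 0, 0, 0, 0], [0, 0, 0, 0, 0, 0], [0, 0, 0, 0, 0, 0]]
  claw: 255

```text
clock: 2.2
position: [0.4978, -0.2121, 0.0796]
tcp_rot: [[0.392, 0.92, 0.002], [0.92, -0.392, -0.002], [-0.001, 0.003, -1.0]]
force: [-4.0, 0.5, 13.7]
finger_gap: 0.0456
gripper_force: 59.4
```

jog_arm:
  deltas:
    - [[0, 0, 0, 0, 0, 0], [0, 0, 0, 0, 0, 0], [0, 0, 0, 0, 0, 0]]

```text
clock: 2.45
position: [0.4978, -0.2122, 0.0796]
tcp_rot: [[0.392, 0.92, 0.002], [0.92, -0.392, -0.002], [-0.001, 0.003, -1.0]]
force: [-4.2, 1.6, 12.7]
finger_gap: 0.0456
gripper_force: 59.4
```

jog_arm:
  deltas:
    - [[0, 0, -15, 0, 0, 0], [0, 0, -45, 0, 0, 0], [0, 0, -80, 0, 0, 0], [0, 0, -80, 0, 0, 0], [0, 0, -80, 0, 0, 0]]

```text
clock: 2.87
position: [0.4982, -0.2122, 0.1597]
tcp_rot: [[0.392, 0.92, 0.004], [0.92, -0.392, -0.002], [-0.001, 0.005, -1.0]]
force: [0.3, 0.2, -4.4]
finger_gap: 0.0456
gripper_force: 63.3
```

```bash
python3 - <<'E'
from h import *
s=state();print(s['position'],s['finger_gap'],s['force'],delta([.6105,-.024,.16],down(-8)))
E
```

```text
[ 0.4982 -0.2122  0.1597] 0.045593567278523386 [ 0.2573  0.208  -4.3629] (array([217.1,  29.5,  -0.3]), array([ 0.0047,  0.0013, -0.2633]))
```

jog_arm:
  deltas:
    - [[30, 4, 0, 0.005, 0.001, -0.04], [70, 10, 0, 0.005, 0.001, -0.1], [110, 15, 0, 0.005, 0.001, -0.16], [150, 20.5, 0, 0.005, 0.001, -0.2], [190, 26, 0, 0.005, 0.001, -0.24]]

```text
clock: 3.28
position: [0.5959, -0.0454, 0.1562]
tcp_rot: [[0.161, 0.987, -0.006], [0.987, -0.161, 0.003], [0.002, -0.007, -1.0]]
force: [2.0, -0.8, -2.8]
finger_gap: 0.0455
gripper_force: 63.1
```

jog_arm:
  deltas:
    - [[15, 4, 0, 0, 0, -0.01], [22, 9, 0, 0, 0, -0.02], [22, 9, 0, 0, 0, -0.02], [22, 9, 0, 0, 0, -0.02]]

```text
clock: 3.62
position: [0.6078, -0.0272, 0.1566]
tcp_rot: [[0.143, 0.99, -0.006], [0.99, -0.142, 0.002], [0.001, -0.006, -1.0]]
force: [0.3, -0.8, -3.4]
finger_gap: 0.0454
gripper_force: 63.0
```

```bash
python3 - <<'E'
from h import *
s=state();print(s['position'],s['finger_gap'],s['force'],delta([.6105,-.024,.096],down(-8)))
S=capture('side');cv2.imwrite('pics/b.png',crop(S,250,150,110,130,4))
E
```

```text
[ 0.6078 -0.0272  0.1566] 0.04544154235189179 [ 0.2919 -0.7539 -3.3688] (array([ 3.5,  2.6, 60.6]), array([-0.0062, -0.0011, -0.0034]))
```

View pics/b.png

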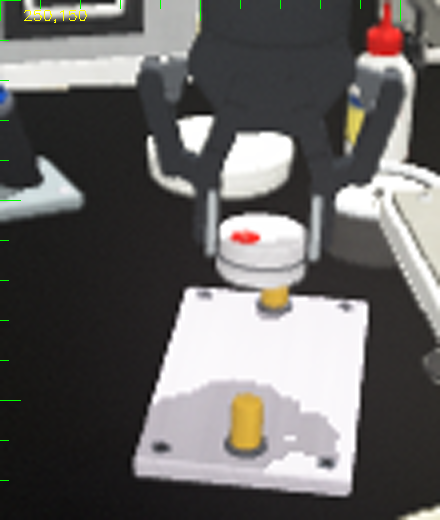

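The block is held level between the pads above the plate, with its spot near (311,209).

jog_arm:
  deltas:
    - [[3.5, 2.6, 15, -0.006, -0.001, -0.003], [3.5, 2.6, 35, -0.006, -0.001, -0.003], [3.5, 2.6, 52, -0.006, -0.001, -0.003], [3.5, 2.6, 58, -0.006, -0.001, -0.003], [3.5, 2.6, 58, -0.006, -0.001, -0.003]]

```text
clock: 4.08
position: [0.61, -0.0249, 0.0983]
tcp_rot: [[0.142, 0.99, -0.001], [0.99, -0.142, 0.001], [0.0, -0.001, -1.0]]
force: [0.3, -0.2, -3.9]
finger_gap: 0.0453
gripper_force: 63.0
```

```bash
python3 - <<'E'
from h import *
s=state();print(s['position'],s['finger_gap'],s['force'],delta([.6105,-.024,.0916],down(-8)))
E
```

```text
[ 0.61   -0.0249  0.0983] 0.045315751338453704 [ 0.3031 -0.2049 -3.8712] (array([1. , 0.4, 6.7]), array([-0.0014, -0.0004, -0.0024]))
```

jog_arm:
  deltas:
    - [[1, 0.4, 2, -0.001, 0, -0.002], [1, 0.4, 4, -0.001, 0, -0.002], [1, 0.4, 5.5, -0.001, 0, -0.002], [1, 0.4, 6, -0.001, 0, -0.002], [1, 0.4, 6, -0.001, 0, -0.002]]

```text
clock: 4.5
position: [0.6119, -0.0228, 0.0941]
tcp_rot: [[0.137, 0.99, 0.004], [0.991, -0.137, -0.0], [0.0, 0.004, -1.0]]
force: [0.3, 0.3, -3.0]
finger_gap: 0.0459
gripper_force: 63.0
```

jog_arm:
  deltas:
    - [[0, 0, 0.5, 0, 0, 0], [0, 0, 1, 0, 0, 0], [0, 0, 1, 0, 0, 0], [0, 0, 1, 0, 0, 0]]

```text
clock: 4.83
position: [0.6118, -0.0227, 0.0928]
tcp_rot: [[0.137, 0.991, 0.003], [0.991, -0.137, 0.0], [0.0, 0.003, -1.0]]
force: [0.2, -0.2, -3.3]
finger_gap: 0.0452
gripper_force: 63.0
```

jog_arm:
  deltas:
    - [[0, 0, 0.7, 0, 0, 0], [0, 0, 1.4, 0, 0, 0], [0, 0, 2, 0, 0, 0], [0, 0, 2, 0, 0, 0]]

```text
clock: 5.17
position: [0.6119, -0.0227, 0.0917]
tcp_rot: [[0.138, 0.99, 0.004], [0.991, -0.138, -0.0], [0.0, 0.004, -1.0]]
force: [-3.3, -0.0, 5.3]
finger_gap: 0.0457
gripper_force: 64.0
```

Contact: the vertical force rose by about 8 N. Releasing.

jog_arm:
  deltas:
    - [[0, 0, 0, 0, 0, 0], [0, 0, 0, 0, 0, 0], [0, 0, 0, 0, 0, 0], [0, 0, 0, 0, 0, 0], [0, 0, 0, 0, 0, 0]]
  claw: 0

```text
clock: 5.58
position: [0.6103, -0.0225, 0.0901]
tcp_rot: [[0.137, 0.991, -0.001], [0.991, -0.137, 0.0], [0.0, -0.001, -1.0]]
force: [-6.6, 0.4, 0.5]
finger_gap: 0.0851
gripper_force: 0.0
```

jog_arm:
  deltas:
    - [[0, 0, -10, 0, 0, 0], [0, 0, -40, 0, 0, 0], [0, 0, -80, 0, 0, 0], [0, 0, -120, 0, 0, 0], [0, 0, -150, 0, 0, 0]]

```text
clock: 6.0
position: [0.6118, -0.0228, 0.245]
tcp_rot: [[0.137, 0.99, 0.007], [0.991, -0.137, -0.001], [0.0, 0.007, -1.0]]
force: [0.6, -0.8, -0.0]
finger_gap: 0.0854
gripper_force: 0.0
```

```bash
python3 - <<'E'
from h import *
s=state();print(s['clock'],s['position'],s['finger_gap'],s['force'])
# grasp frame for probe: axis a, origin o
a=np.array([-.3211,-.1178,.9397]);o=np.array([.462,.2436,.0678])
z=-a
h=np.array([-.9388,-.3444,0])
for nm,y in (('side',np.cross([0,0,1],h)),('radial',None)):
    if y is None: y=np.cross(np.cross(z,h),z); y/=np.linalg.norm(y)
    for sg in (1,-1):
        R=np.c_[np.cross(sg*y,z),sg*y,z]; print(nm,sg,R.tolist(),delta(o+a*(.094+.08),R))
print(Ro.from_matrix(s['tcp_rot'].T@s['tcp_rot']).magnitude(), s['joint_pos'])
E
```

```text
6.0 [ 0.6118 -0.0228  0.245 ] 0.08544630224946666 [ 0.5983 -0.7794 -0.0406]
side 1 [[0.88219036, 0.3444, 0.3211], [0.32363267999999995, -0.9388, 0.1178], [0.34201899999999996, 0.0, -0.9397]] (array([ 215.3, -237.6,   12.2]), array([-0.1829,  0.3102,  1.0707]))
side -1 [[-0.88219036, -0.3444, 0.3211], [-0.32363267999999995, 0.9388, 0.1178], [-0.34201899999999996, -0.0, -0.9397]] (array([ 215.3, -237.6,   12.2]), array([-0.3544, -0.2089, -2.0363]))
radial 1 [[0.3444105630395255, -0.8822018907622015, 0.3211], [-0.9388287937906694, -0.323635436823355, 0.1178], [-4.043967808051163e-06, -0.34202328570983725, -0.9397]] (array([ 215.3, -237.6,   12.2]), array([0.1169, 0.4525, 2.6185]))
radial -1 [[-0.3444105630395255, 0.8822018907622015, 0.3211], [0.9388287937906694, 0.323635436823355, 0.1178], [4.043967808051163e-06, 0.34202328570983725, -0.9397]] (array([ 215.3, -237.6,   12.2]), array([-0.3354,  0.0866, -0.4842]))
0.0 [-0.1745  0.3819  0.0521  1.2343  0.0007  1.5342]
```

jog_arm:
  deltas:
    - [[27, -30, 1, -0.04, 0.01, -0.06], [54, -60, 3, -0.08, 0.02, -0.12], [81, -89, 4, -0.125, 0.033, -0.18], [108, -119, 6, -0.17, 0.043, -0.24], [135, -148, 8, -0.21, 0.054, -0.3]]

```text
clock: 6.42
position: [0.4821, 0.1324, 0.2334]
tcp_rot: [[-0.167, 0.962, 0.214], [0.986, 0.159, 0.057], [0.021, 0.22, -0.975]]
force: [0.8, 0.8, -0.4]
finger_gap: 0.0855
gripper_force: 0.0
```

```bash
cat >> h.py <<'E'
a=np.array([-.3211,-.1178,.9397]);o=np.array([.462,.2436,.0678])
_h=np.array([-.9388,-.3444,0]); _y=np.cross(np.cross(-a,_h),-a); _y/=-np.linalg.norm(_y)
RP=np.c_[np.cross(_y,-a),_y,-a]
E
python3 - <<'E'
from h import *
s=state();print(s['clock'],s['position'],delta(o+a*.174,RP))
E
```

```text
6.4167 [0.4821 0.1324 0.2334] (array([102.1, -59.2,  -9. ]), array([-0.1246,  0.0314, -0.1821]))
```

jog_arm:
  deltas:
    - [[30, -18, -3, -0.04, 0.01, -0.06], [65, -38, -6, -0.08, 0.02, -0.12], [102, -59, -9, -0.125, 0.031, -0.18], [102, -59, -9, -0.125, 0.031, -0.18], [102, -59, -9, -0.125, 0.031, -0.18]]

```text
clock: 6.83
position: [0.4061, 0.2237, 0.2318]
tcp_rot: [[-0.344, 0.883, 0.319], [0.939, 0.323, 0.118], [0.001, 0.341, -0.94]]
force: [0.0, 0.5, -0.1]
finger_gap: 0.0854
gripper_force: 0.0
```

```bash
python3 - <<'E'
from h import *
s=state();print(s['clock'],s['position'],delta(o+a*.174,RP),delta(o+a*.094,RP))
S=capture('side');T=capture('top')
m=np.zeros((600,800,3),np.uint8)
def put(c,x,y): m[y:y+c.shape[0],x:x+c.shape[1]]=c
put(crop(S,190,90,100,120,4),0,0);put(crop(S,280,205,70,70,5),410,0);put(crop(T,265,150,90,60,4),410,355)
cv2.imwrite('pics/c.png',m)
E
```

```text
6.8333 [0.4061 0.2237 0.2318] (array([-0.6, -0.3,  0.4]), array([-0.0016, -0.0007, -0.0005])) (array([-0.7, -0.2, 80.4]), array([-0.0016, -0.0007, -0.0005]))
```

View pics/c.png

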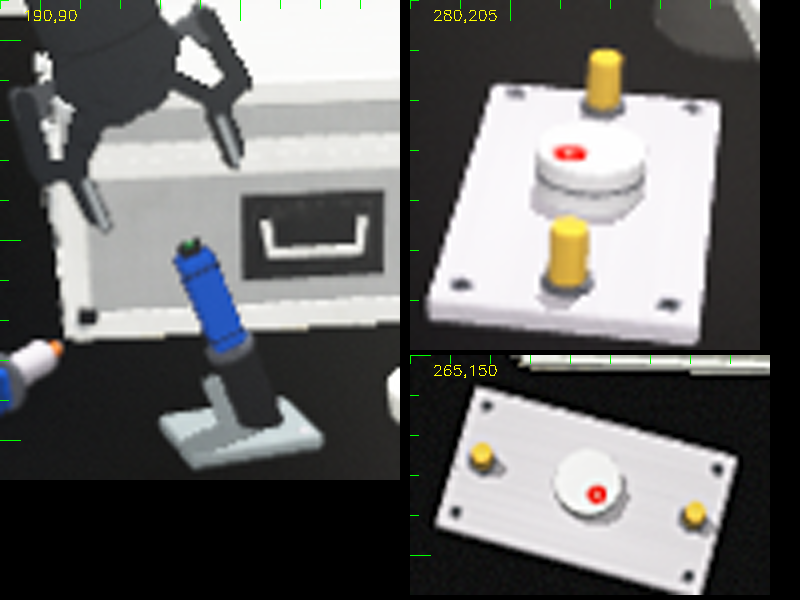

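The block lies flat in the middle of the plate. The spot is at side (311.6,235.2) / top (311.4,184.4). The open gripper is in line with the probe's axis, so I'm advancing along it.

jog_arm:
  deltas:
    - [[-0.7, -0.2, 20, -0.002, -0.001, 0], [-0.7, -0.2, 45, -0.002, -0.001, 0], [-0.7, -0.2, 65, -0.002, -0.001, 0], [-0.7, -0.2, 80, -0.002, -0.001, 0], [-0.7, -0.2, 80, -0.002, -0.001, 0]]

```text
clock: 7.35
position: [0.4344, 0.2294, 0.1527]
tcp_rot: [[-0.337, 0.887, 0.317], [0.942, 0.317, 0.113], [0.0, 0.336, -0.942]]
force: [-0.3, -0.7, -0.6]
finger_gap: 0.0851
gripper_force: 0.0
```

```bash
python3 - <<'E'
from h import *
s=state();print(s['clock'],s['position'],s['force'],delta(o+a*.094,RP))
def P(x,y,ox,oy,s,X0,Y0): return ((x-X0+.5)/s-.5+ox,(y-Y0+.5)/s-.5+oy)
t1,t2=P(597,494,265,150,4,410,355),P(588,482,265,150,4,410,355)
print('spot',tri(P(570,153,280,205,5,410,0),t1),onz('top',t1,.034))
print('blk',tri(P(590,152,280,205,5,410,0),t2),onz('top',t2,.034))
E
```

```text
7.35 [0.4344 0.2294 0.1527] [-0.2775 -0.6795 -0.6421] (array([ 3.8, -0.1, -3.7]), array([-0.006 ,  0.0027, -0.0076]))
spot (array([ 0.6019, -0.0308,  0.0358]), np.float64(0.00022682950809457304)) [ 0.6024 -0.0309  0.034 ]
blk (array([ 0.6115, -0.0241,  0.0324]), np.float64(1.285419023947061e-05)) [ 0.611 -0.024  0.034]
```

jog_arm:
  deltas:
    - [[3.8, 0, -3.7, -0.006, 0.003, -0.008], [3.8, 0, -3.7, -0.006, 0.003, -0.008], [3.8, 0, -3.7, -0.006, 0.003, -0.008]]

```text
clock: 7.6
position: [0.4314, 0.2337, 0.1601]
tcp_rot: [[-0.347, 0.879, 0.326], [0.938, 0.326, 0.121], [-0.0, 0.348, -0.938]]
force: [0.2, -0.0, 0.2]
finger_gap: 0.0856
gripper_force: 0.0
```

```bash
python3 - <<'E'
from h import *
s=state();print(s['clock'],s['position'],s['force'],delta(o+a*.094,RP))
E
```

```text
7.6 [0.4314 0.2337 0.1601] [ 0.2482 -0.0387  0.2019] (array([-1.3, -1.4,  3.7]), array([ 0.0063, -0.001 ,  0.0029]))
```

jog_arm:
  deltas:
    - [[-1, -1, 2, 0.004, 0, 0.002], [-1, -1, 2, 0.004, 0, 0.002], [-1, -1, 2, 0.004, 0, 0.002], [-1, -1, 2, 0.004, 0, 0.002]]

```text
clock: 7.93
position: [0.431, 0.2328, 0.1568]
tcp_rot: [[-0.346, 0.881, 0.321], [0.938, 0.325, 0.119], [0.001, 0.343, -0.939]]
force: [-0.3, -0.4, -0.2]
finger_gap: 0.0855
gripper_force: 0.0
```

jog_arm:
  deltas:
    - [[0, 0, 0, 0, 0, 0], [0, 0, 0, 0, 0, 0], [0, 0, 0, 0, 0, 0], [0, 0, 0, 0, 0, 0], [0, 0, 0, 0, 0, 0]]
  claw: 255

```text
clock: 8.35
position: [0.4309, 0.2329, 0.1565]
tcp_rot: [[-0.346, 0.882, 0.321], [0.938, 0.325, 0.119], [0.001, 0.342, -0.94]]
force: [0.9, -0.2, 0.0]
finger_gap: 0.0259
gripper_force: 0.0
```

jog_arm:
  deltas:
    - [[0, 0, 0, 0, 0, 0], [0, 0, 0, 0, 0, 0], [0, 0, 0, 0, 0, 0], [0, 0, 0, 0, 0, 0]]

```text
clock: 8.68
position: [0.4309, 0.2328, 0.1566]
tcp_rot: [[-0.346, 0.882, 0.321], [0.938, 0.325, 0.119], [0.001, 0.342, -0.94]]
force: [-3.1, -0.5, 3.5]
finger_gap: 0.0233
gripper_force: 58.6
```

```bash
python3 - <<'E'
from h import *
s=state();print(s['clock'],s['position'],s['force'],s['finger_gap'],delta(o+a*.094,RP),np.linalg.norm(s['position']-o))
E
```

```text
8.6833 [0.4309 0.2328 0.1566] [-3.1424 -0.4662  3.5382] 0.0233070117158995 (array([-0.6,  0.6,  0.7]), array([ 0.0002, -0.0013,  0.0014])) 0.09469772834789159
```

Gripped: the gap is 23 mm at 59 N. Drawing the probe out along its axis.

jog_arm:
  deltas:
    - [[0, 0, -10, 0, 0, 0], [0, 0, -30, 0, 0, 0], [0, 0, -55, 0, 0, 0], [0, 0, -80, 0, 0, 0], [0, 0, -90, 0, 0, 0]]

```text
clock: 9.1
position: [0.4019, 0.2221, 0.2436]
tcp_rot: [[-0.346, 0.881, 0.323], [0.938, 0.325, 0.12], [0.001, 0.345, -0.939]]
force: [0.9, -0.4, -1.7]
finger_gap: 0.0236
gripper_force: 59.8
```

jog_arm:
  deltas:
    - [[0, 0, 0, 0, 0, 0], [0, 0, 0, 0, 0, 0]]

```text
clock: 9.27
position: [0.4021, 0.2221, 0.241]
tcp_rot: [[-0.346, 0.881, 0.321], [0.938, 0.325, 0.119], [0.001, 0.343, -0.939]]
force: [0.5, 0.1, -1.7]
finger_gap: 0.0237
gripper_force: 59.8
```

```bash
python3 - <<'E'
from h import *
s=state();print(s['clock'],s['position'],s['force'],s['finger_gap'])
# upright target above spot: yaw of closing line
print(delta([.602,-.0308,.25],down(0)),delta([.602,-.0308,.25],down(-8)))
E
```

```text
9.2667 [0.4021 0.2221 0.241 ] [ 0.4613  0.0537 -1.72  ] 0.02369322463169746
(array([-306.5,   97.1,   25.7]), array([ 0.3462, -0.0625,  0.3496])) (array([-306.5,   97.1,   25.7]), array([ 0.3427, -0.087 ,  0.4878]))
```

jog_arm:
  deltas:
    - [[-30, 10, 2, 0.035, -0.006, 0.035], [-65, 21, 5, 0.074, -0.013, 0.074], [-100, 32, 8, 0.113, -0.02, 0.114], [-135, 43, 11, 0.152, -0.027, 0.154], [-170, 54, 14, 0.19, -0.035, 0.194]]

```text
clock: 9.68
position: [0.5138, 0.0802, 0.2446]
tcp_rot: [[-0.154, 0.977, 0.148], [0.988, 0.15, 0.039], [0.016, 0.153, -0.988]]
force: [0.7, 1.1, -1.0]
finger_gap: 0.0232
gripper_force: 59.8
```

jog_arm:
  deltas:
    - [[0, 0, 0, 0, 0, 0]]

```text
clock: 9.77
position: [0.5174, 0.0775, 0.2442]
tcp_rot: [[-0.15, 0.977, 0.149], [0.989, 0.146, 0.037], [0.014, 0.153, -0.988]]
force: [-0.5, 0.3, -2.4]
finger_gap: 0.0232
gripper_force: 59.7
```

```bash
python3 - <<'E'
from h import *
s=state();print(s['clock'],s['position'],s['force'],s['finger_gap'])
print(delta([.602,-.0308,.24],down(0)))
E
```

```text
9.7667 [0.5174 0.0775 0.2442] [-0.5174  0.2548 -2.4078] 0.023208539713006814
(array([-119.8,   66.3,   12.8]), array([ 0.1525, -0.0257,  0.1489]))
```

jog_arm:
  deltas:
    - [[-35, 18, 3, 0.04, -0.007, 0.04], [-70, 38, 7, 0.09, -0.015, 0.09], [-105, 58, 11, 0.135, -0.023, 0.13], [-120, 66, 13, 0.152, -0.026, 0.149], [-120, 66, 13, 0.152, -0.026, 0.149]]

```text
clock: 10.18
position: [0.6008, -0.0296, 0.2381]
tcp_rot: [[-0.002, 1.0, -0.001], [1.0, 0.002, 0.001], [0.001, -0.001, -1.0]]
force: [-2.0, 0.2, -2.9]
finger_gap: 0.0234
gripper_force: 60.0
```

jog_arm:
  deltas:
    - [[0, 0, 0, 0, 0, 0], [0, 0, 0, 0, 0, 0]]

```text
clock: 10.35
position: [0.5977, -0.0258, 0.2403]
tcp_rot: [[-0.007, 1.0, 0.001], [1.0, 0.007, 0.002], [0.002, 0.001, -1.0]]
force: [-0.1, 0.1, -1.1]
finger_gap: 0.0239
gripper_force: 60.0
```

```bash
python3 - <<'E'
from h import *
s=state();print(s['clock'],s['position'],s['force'],s['finger_gap'])
print(delta([.602,-.0308,.20],down(0)))
E
```

```text
10.35 [ 0.5977 -0.0258  0.2403] [-0.0742  0.0827 -1.1313] 0.02387498312802551
(array([-5.1,  4.2, 40.2]), array([ 0.0011, -0.0023,  0.0068]))
```

jog_arm:
  deltas:
    - [[-5, 4, 15, 0, -0.002, 0.007], [-5, 4, 35, 0, -0.002, 0.007], [-5, 4, 35, 0, -0.002, 0.007], [-5, 4, 35, 0, -0.002, 0.007], [-5, 4, 35, 0, -0.002, 0.007]]

```text
clock: 10.77
position: [0.6021, -0.0304, 0.208]
tcp_rot: [[-0.001, 1.0, 0.004], [1.0, 0.001, -0.0], [-0.0, 0.004, -1.0]]
force: [-0.1, 0.6, -1.1]
finger_gap: 0.0232
gripper_force: 59.7
```

```bash
python3 - <<'E'
from h import *
s=state();print(s['clock'],s['position'],s['tcp_rot'][:,2],s['force'],s['finger_gap'])
t=s['position']+s['tcp_rot']@[0,0,.1447];print('tip exp',t,proj('side',t),proj('top',t))
S=capture('side');T=capture('top')
m=np.zeros((600,800,3),np.uint8)
c=crop(S,280,160,70,100,6);m[:600,:420]=c;c=crop(T,280,150,60,70,6);m[:420,430:790]=c
cv2.imwrite('pics/d.png',m)
E
```

```text
10.7667 [ 0.6021 -0.0304  0.208 ] [ 0.0044 -0.0005 -1.    ] [-0.1183  0.5553 -1.149 ] 0.023228621020357495
tip exp [ 0.6027 -0.0304  0.0633] [[312.547  223.6991]] [[311.7768 181.6906]]
```

View pics/d.png

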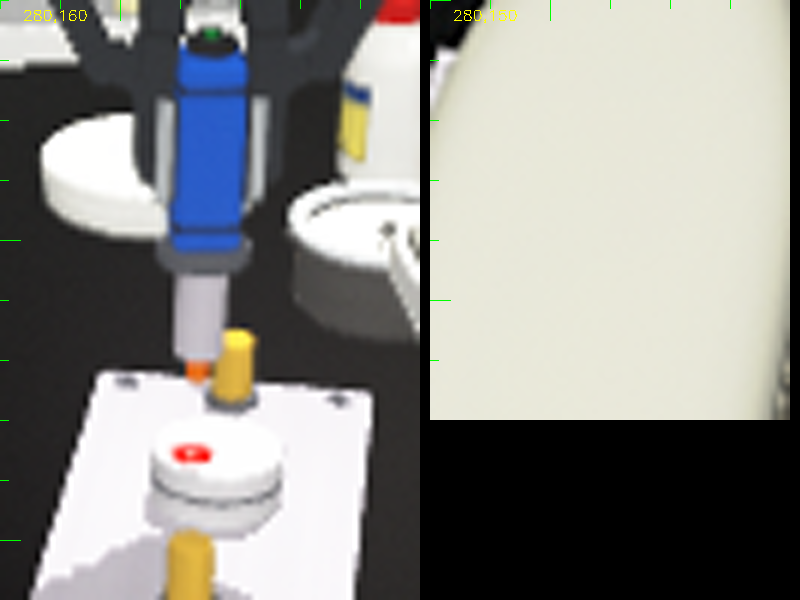

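The probe hangs upright with its nose tip at (312.4,223.2), within 1 px of the prediction. The spot is straight below at (311.6,235). Lowering.

jog_arm:
  deltas:
    - [[0, 0, 8, 0, 0, 0], [0, 0, 16, 0, 0, 0], [0, 0, 21, 0, 0, 0], [0, 0, 23, 0, 0, 0], [0, 0, 23, 0, 0, 0]]

```text
clock: 11.28
position: [0.6021, -0.0311, 0.183]
tcp_rot: [[0.0, 1.0, 0.002], [1.0, -0.0, -0.0], [-0.0, 0.002, -1.0]]
force: [1.1, 0.7, -1.2]
finger_gap: 0.0232
gripper_force: 59.8
```

jog_arm:
  deltas:
    - [[0, 0, 0, 0, 0, 0], [0, 0, 0, 0, 0, 0], [0, 0, 0, 0, 0, 0]]

```text
clock: 11.53
position: [0.6025, -0.0311, 0.1842]
tcp_rot: [[0.0, 1.0, 0.004], [1.0, -0.0, -0.001], [-0.001, 0.004, -1.0]]
force: [-0.3, 0.3, -1.6]
finger_gap: 0.0235
gripper_force: 59.8
```

```bash
python3 - <<'E'
from h import *
s=state();print(s['clock'],s['position'],s['tcp_rot'][:,2],s['force'],s['finger_gap'],(s['position']+s['tcp_rot']@[0,0,.1447]),delta([.602,-.0308,.174],down(0)))
E
```

```text
11.5333 [ 0.6025 -0.0311  0.1842] [ 0.004  -0.0006 -1.    ] [-0.3273  0.3456 -1.5623] 0.02347097420565948 [ 0.6031 -0.0312  0.0395] (array([ 0.3, -0.6, 10.2]), array([ 0.004 ,  0.0006, -0.0005]))
```

Expected contact is about 5.5 mm lower, so I'm going in small steps.

jog_arm:
  deltas:
    - [[0, -0.6, 2, 0.003, 0, 0], [0, -0.6, 4, 0.003, 0, 0], [0, -0.6, 5, 0.003, 0, 0], [0, -0.6, 5, 0.003, 0, 0], [0, -0.6, 5, 0.003, 0, 0]]

```text
clock: 11.95
position: [0.6019, -0.0311, 0.1791]
tcp_rot: [[0.0, 1.0, 0.001], [1.0, -0.0, -0.001], [-0.001, 0.001, -1.0]]
force: [0.3, 0.4, 1.3]
finger_gap: 0.0234
gripper_force: 60.1
```

jog_arm:
  deltas:
    - [[0, 0, 0.7, 0, 0, 0], [0, 0, 1.4, 0, 0, 0], [0, 0, 2, 0, 0, 0], [0, 0, 2, 0, 0, 0], [0, 0, 2, 0, 0, 0]]

```text
clock: 12.37
position: [0.6019, -0.0311, 0.177]
tcp_rot: [[0.001, 1.0, 0.001], [1.0, -0.001, -0.001], [-0.001, 0.001, -1.0]]
force: [0.6, -0.1, 2.8]
finger_gap: 0.0235
gripper_force: 60.2
```

jog_arm:
  deltas:
    - [[0, 0, 0.7, 0, 0, 0], [0, 0, 1.4, 0, 0, 0], [0, 0, 2, 0, 0, 0], [0, 0, 2, 0, 0, 0], [0, 0, 2, 0, 0, 0]]

```text
clock: 12.78
position: [0.6019, -0.0311, 0.175]
tcp_rot: [[0.0, 1.0, 0.001], [1.0, -0.0, -0.0], [-0.0, 0.001, -1.0]]
force: [0.2, -0.3, 2.9]
finger_gap: 0.0236
gripper_force: 60.3
```

jog_arm:
  deltas:
    - [[0, 0, 0, 0, 0, 0], [0, 0, 0, 0, 0, 0], [0, 0, 0, 0, 0, 0], [0, 0, 0, 0, 0, 0]]

```text
clock: 13.12
position: [0.6018, -0.0311, 0.175]
tcp_rot: [[0.0, 1.0, 0.001], [1.0, -0.0, -0.001], [-0.001, 0.001, -1.0]]
force: [-0.2, 0.1, 2.9]
finger_gap: 0.0234
gripper_force: 60.3
```

```bash
python3 - <<'E'
from h import *
F=[];Z=[]
for i in range(8):
    c=capture('side');s=state();F.append(s['force'][2]);Z.append(s['position'][2])
print(s['clock'],s['position'],s['tcp_rot'][:,2],np.round(F,1),np.mean(F),np.mean(Z))
cv2.imwrite('pics/e.png',crop(c,285,190,60,60,9))
E
```

```text
13.5167 [ 0.6018 -0.0311  0.1749] [ 0.0006 -0.0005 -1.    ] [3.6 2.9 2.9 2.9 2.8 2.5 2.8 3. ] 2.905501487700742 0.17494616590101597
```

View pics/e.png

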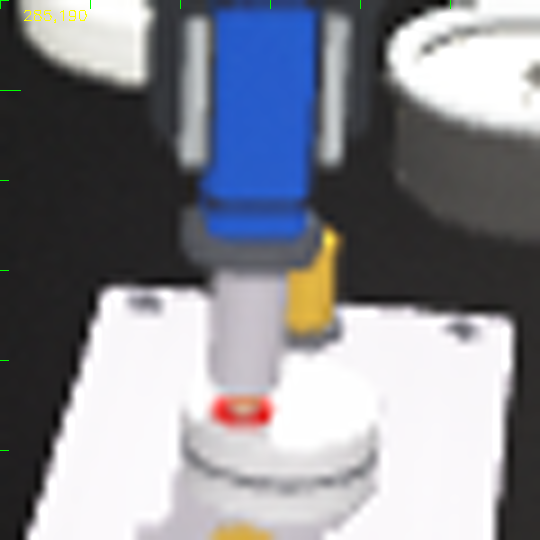

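The nose stands in the middle of the red spot, with the tip at about (311.5,235) in the side picture. The contact force is about 2.9 − (−1.5) = 4.4 N, which puts the nose roughly halfway in.

```bash
python3 -c "
from bench import *
print(sign_off())"
```

```text
the job is handed in; nothing more can be done
None
```

I handed the job in with the block released flat, midway between the posts, and the probe held upright with its nose on the red spot, pressing at about 4.4 N (roughly halfway in); the sign-off gave no verdict.

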